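# Set the photometer's filter lever to the third click

## Robot

A 6-joint arm with a two-finger parallel gripper is mounted at the origin on the work surface. World frame = base frame: x ahead of the robot, y to its left, z up, the work surface at z = 0. Lengths are in m, angles in degrees, forces in N, time in s.
With the tool pointing down it reaches from about 0.275 to 0.825 m from the base axis. Payload 4.9 kg.
Tool frame: the origin (TCP) lies on the mounting face of the last link; the fingertips stand 173 mm ahead of it and the grasp point (between the pads) lies 155 mm ahead of it; z points along the fingers, y is the direction in which the jaws open and shut (so a half turn about z gives the same grasp; the last joint's range is limited). The gripper opens to 85 mm and grips with 20 to 120 N. Pads are 22 mm wide; open, the fingers measure 114 mm over their backs; the gripper's body (76 mm by 85 mm) begins 54 mm behind the grasp point. The pads swing forward as they close: fully open they stand 13 mm farther back than shut.
Start: joints at [57.857, 18.69, -11.035, 60.275, 0, 82.311], TCP at [0.228, 0.501, 0.405] pointing down, gripper open.
Joint ranges: [-152.03, 152.03], [-55.5, 102.48], [-74.3, 77.21], [-110.64, 120.58], [-84.22, 78.4], [-180, 180]. Speed limits (degrees/s): [147.25, 147.25, 180, 180, 180, 180].

## Interface

Orientations are given as [roll, pitch, yaw] about the fixed x, y, z axes, in that order (R = Rz(yaw) Ry(pitch) Rx(roll)).
In Python, from cell import read_state, cams, r gives the robot as it stands.
- The arm moves only by the tool step_arm, never from a script. Its argument "series" is text: rows parted by semicolons, each of 5 numbers parted by spaces: the shift along the tool's x, y, z in m, then the turn about the tool's z in degrees, then the finger opening in m, from 0 to 0.0854. In form: x y z turn hand; .... A call has 1 to 12 rows; each row shifts and turns the commanded pose from where the row before left it, along the tool's axes as they then stand; what a row does not reach is not made up. A row lasts 1/8 s, in which the tool goes at most 62.5 mm and 10.7 degrees, less where a joint would pass 70% of its speed; a pose out of reach is approached as far as the arm can. A call is refused whole if a number of a shift passes 0.0625 or a number of a turn 10.7, either way. A call with a gripper value outside its range is refused whole. The fingers move at their own pace and stop on an object; "squeeze" is the grip in N (left out, the last holds). Time passes only in rows, so rows that do not move let the fingers close. It gives the time, the measured TCP pose, the force and the opening at its end, in the units of the state.
- read_state(): the state, without advancing time (a new reading comes with each control period).
- cams.capture(name): name is "scene" or "side" or "wrist"; returns the picture (420x560x3 uint8, red, green, blue); there is no depth.
- cams.calibration(name): a dict with "mtx" (3x3 intrinsics, pixels), "R" (3x3) and "t" (3): a world point X has camera coordinates R X + t. Camera axes: x right, y down, z forward; pixel columns grow to the right and rows downward; lengths in m; the calibration is good to about 2 mm. A picture is of the moment at which its call begins: read the wrist's pose just before it. calibration takes no time and is no camera call; for the wrist camera it gives the pose at the moment of the call.
- r.job_done(): hands the job in, once; it reports no verdict.
The state is a dict: "t": time; "q": joint angles; "joint_vel": joint speeds; "tau": joint torques, N m; "position": TCP position; "ee_rot": TCP orientation; "contact_force": force on the tool from outside, world axes, zero at the start; "moment": the same for the moment, N m; "gripper_width": finger opening in m.
Only numpy, scipy, OpenCV 4.12 (cv2) and the standard library are available. Lean on these libraries where they do the work, as an engineer would, in place of code of your own. Each camera call takes 0.05 s, during which the arm holds its last target. There are 200 camera calls.

## Task

Bring the third filter of the bench photometer into the beam: with a fingertip or the outside of the shut fingers, push the blue filter lever back to its stop at the white-dot end of the slot, then push it slowly the other way, feeling it drop home in each click, and leave it in the third click from the stop without ever running on past it. Never pinch or force the lever, leave the glassware and the rest where they stand, and finish with the hand clear.

Things in the scene. Friction and masses are not known exactly. Their poses are not given: they have to be found in the camera images.
- photometer: Bench filter photometer, cream case 300 (x) by 360 (y) mm, deck 90 mm above the bench, fixed. Origin: centre of its underside; -x is the front with sloping panel, z up. On the deck, centred, a grey filter housing 150 (x) by 56 (y) mm, top 98 mm above the bench; its black slot, 116 mm long, runs along x at y = 0 and the filter lever stands in it.
- stop_dot (a point): Centre of the white dot, 8 mm across, on the filter housing's top (99 mm above the bench). It is level with the lever's place at the stop: photometer x = -40 mm, y = +20 mm (20 mm left of the slot). Axes as the photometer's.
- cuvette_lid (a point): Top centre of the cuvette compartment's shut black lid on the deck, right of the slot: 100 (x) by 80 (y) mm, 18 mm above the deck (108 mm above the bench), fixed. Apart from it and the filter housing nothing fixed rises above the deck.
- lever_tab (a point): Centre of the filter lever's blue finger tab: upright plate 9 mm thick along the slot, 24 mm wide across it, 23 mm high, from 103 to 126 mm above the bench (5 mm clear of the housing); this point is 114.5 mm above the bench. It slides along the photometer's x: x = -40 mm plus the joint value, y = 0.
- filter_lever (a joint): Lever travel (m): 0 in the rest notch at the stop (dot end, front), growing to the back; clicks at 0.016, 0.032, 0.048, 0.064, 0.080. Starts in the first or second. 5 to 8 N pushes it out of a notch; 8 mm on it lets go and snaps into the next, ahead of the finger, whose load falls to 0 for about 8 mm. 3 mm past 0 a rubber stop: over 9 N within 2 mm more; let go, it springs back to 0.
- cuvette_rack: Bystander: white plastic rack with four filled cuvettes, 40 (x) by 120 (y) by 48 mm high, loose on the bench to the right of the photometer, its long side along it. Origin: centre of its underside.
- beaker: Bystander: empty glass beaker, 72 mm across, 90 mm high, loose on the bench to the left of the photometer. Origin: centre of its underside.
- reagent_bottle: Bystander: amber glass bottle with a blue cap, 60 mm across, 130 mm high, loose on the bench to the left of the photometer, nearer its front. Origin: centre of its underside.
- vial: Bystander: small amber glass vial with a white cap, 26 mm across, 46 mm high, standing loose on the photometer's deck, 75 to 110 mm to the left of the slot. Origin: centre of its underside.

How it is judged (in metres and radians):
On the way, in this order (a step that is already met when the one before it is completed fails the run):
1. the lever is back at its stop (value of joint filter_lever below 0.004 m), for 0.2 s.
2. the lever has dropped home in the first click (value of joint filter_lever between 0.012 and 0.02 m), for 0.15 s.
3. the lever has dropped home in the second click (value of joint filter_lever between 0.028 and 0.036 m), for 0.15 s.
4. the lever has dropped home in the third click (value of joint filter_lever between 0.044 and 0.052 m), for 0.2 s.
At the end, for the whole second after the job is handed in: The lever rests in the third click (joint 0.048 m, within 3 mm), having gone from the stop (joint below 4 mm) and settled in the first and second clicks on the way (0.15 s within 4 mm of each); rack, beaker, bottle and vial stand upright within 15 mm of where they were (value of joint filter_lever between 0.045 and 0.051 m and velocity of joint filter_lever between -0.01 and 0.01 m/s and distance of each of cuvette_rack, beaker, reagent_bottle, vial from where it was at the start of the episode below 0.015 m and angle between each of cuvette_rack, beaker, reagent_bottle, vial's own z axis and vertical below 0.2 rad); the robot touches nothing.
It fails at once if the lever ran past the third click (value of joint filter_lever above 0.058 m).
It fails at once if the lever was pinched or forced, or the photometer pressed hard (more than 25 N) (contact force between any of the fingers, the arm and photometer above 25 N).
It fails at once if a piece of glassware or the rack was shifted or knocked over (distance of any of cuvette_rack, beaker, reagent_bottle, vial from where it was at the start of the episode above 0.02 m).
It also fails if it takes over 67 s, if anything falls off the work surface, if the arm or the gripper's body presses on something with over 40 N, if the wrist force passes 120 N, or if a joint passes its speed limit or range.

## Working session

There is one attempt and no reset: what is moved stays moved. The work goes in short steps, Python scripts to look and compute and a tool call to move; the robot and the scene stay as the last step left them, time stands still between calls to the robot, and variables do not carry over. Pictures are saved under pics/ and viewed, about 8 in all and at most 12, crops included, and the job is handed in when it is done.

Besides the shell and the picture viewer there is one more tool, called as name(argument=value, ...) on one line, values as JSON. step_arm: Moves the arm, as the interface text tells. Its arguments: {"type":"object","properties":{"series":{"type":"string"},"squeeze":{"type":"number"}},"required":["series"]}

```bash
mkdir -p pics; python3 - <<'E'
from cell import read_state,cams,r
import cv2,numpy as np
s=read_state();print(s)
a=cams.capture("scene");b=cams.capture("side")
for n,i in(("scene",a),("side",b)):
    cv2.imwrite(f"pics/{n}0.png",i[:,:,::-1]);c=cams.calibration(n);print(n,{k:np.round(v,4).tolist() for k,v in c.items()})
E
```

```text
{'t': 0.0, 'q': array([ 5.78575655e+01,  1.87326967e+01, -1.10941487e+01,  6.02769013e+01,
        1.52729143e-03,  8.23114066e+01]), 'joint_vel': array([ 0.05853325, -0.02389635,  0.00385589,  0.06074759,  0.04154996,
        0.05895815]), 'tau': array([ 1.49761603e-03, -4.43395829e+01,  2.62439489e+01,  1.54395774e-02,
        1.56301267e-04,  9.48662034e-06]), 'position': array([0.22749457, 0.50040714, 0.40388247]), 'ee_rot': array([-1.79897390e+02, -1.53937128e-02,  1.55546144e+02]), 'contact_force': array([ 0.24574167,  0.79087673, -0.16283668]), 'moment': array([0.04398976, 0.00206384, 0.00681514]), 'gripper_width': 0.08511990996616921}
scene {'mtx': [[472.4742, 0.0, 281.6733], [0.0, 472.4742, 203.8193], [0.0, 0.0, 1.0]], 'R': [[0.0875, 0.9961, 0.009], [0.8291, -0.0678, -0.555], [-0.5522, 0.056, -0.8318]], 't': [-0.097, -0.3921, 1.4403]}
side {'mtx': [[508.293, 0.0, 292.46], [0.0, 508.293, 214.1695], [0.0, 0.0, 1.0]], 'R': [[0.8767, -0.4808, -0.0134], [-0.2968, -0.5189, -0.8016], [0.3785, 0.7068, -0.5977]], 't': [-0.4743, 0.2894, 0.849]}
```

View pics/scene0.png

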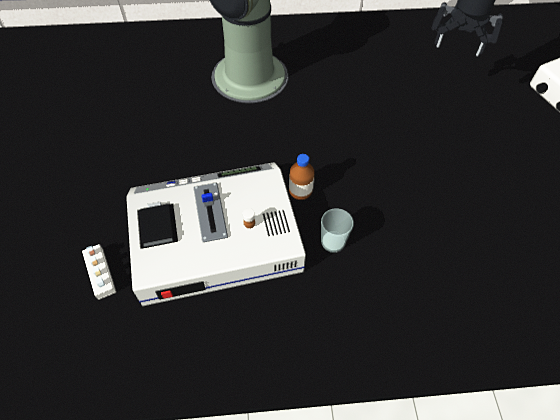

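View pics/side0.png

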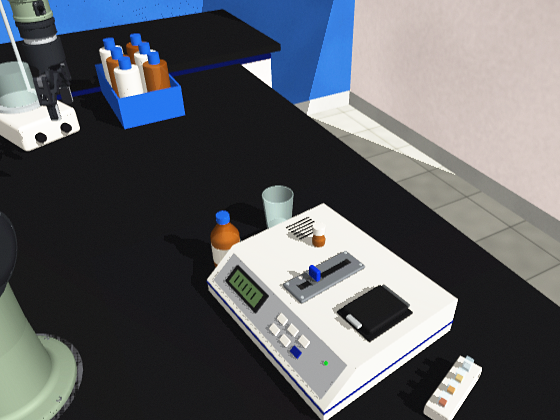

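The scene view shows the housing from about (203,184) to (218,240), the blue tab at (208,197), the vial at (249,220) and the bottle at (302,180). In the side view the tab is at (315,271) and the vial at (319,237). Next I measure these.

```bash
cat > h.py <<'E'
import cv2,numpy as np
from cell import cams,read_state,r
def ray(c,p):
    R=np.array(c["R"]);o=-R.T@np.array(c["t"]);d=R.T@np.linalg.inv(c["mtx"])@np.r_[p,1.];return o,d
def plane(c,p,z):
    o,d=ray(c,p);return o+d*(z-o[2])/d[2]
def tri(c1,p1,c2,p2):
    o1,d1=ray(c1,p1);o2,d2=ray(c2,p2);s=np.linalg.lstsq(np.c_[d1,-d2],o2-o1,rcond=None)[0]
    a=o1+d1*s[0];b=o2+d2*s[1];return (a+b)/2,np.linalg.norm(a-b)
def comp(m,near,rad=30):
    n,l,st,ce=cv2.connectedComponentsWithStats(m.astype(np.uint8));
    k=[i for i in range(1,n) if np.hypot(*(ce[i]-near))<rad]
    i=max(k,key=lambda i:st[i,4]);return l==i,ce[i],st[i]
E
python3 - <<'E'
from h import *
P={}
C={n:cams.calibration(n) for n in("scene","side")}
I={n:cv2.imread(f"pics/{n}0.png") for n in C}
def blue(i): i=i.astype(int);return (i[...,0]>90)&(i[...,0]-i[...,2]>60)&(i[...,0]-i[...,1]>50)
def amber(i): i=i.astype(int);return (i[...,2]-i[...,0]>60)
t={}
for k,f,a,b in(("tab",blue,(208,197),(315,271)),("cap",blue,(303,159),(222,217)),("vialbody",amber,(249,224),(319,240))):
    m1,p1,s1=comp(f(I["scene"]),a,12);m2,p2,s2=comp(f(I["side"]),b,12)
    t[k]=tri(C["scene"],p1,C["side"],p2);print(k,p1,s1,p2,s2,t[k])
for n,seed in(("scene",(211,212)),("side",(324,276))):
    h=cv2.cvtColor(I[n],cv2.COLOR_BGR2HSV);v=h[...,2]
    m=(v<190); m,ce,st=comp(m,seed,15)
    c=max(cv2.findContours(m.astype(np.uint8),0,2)[0],key=cv2.contourArea)
    bx=cv2.boxPoints(cv2.minAreaRect(c));w=np.array([plane(C[n],p,.098) for p in bx])
    e=[np.linalg.norm(w[i]-w[i-1]) for i in range(4)];i=int(np.argmax(e));d=w[i]-w[i-1]; j=(i+2)%4;d2=w[j-1]-w[j]
    print(n,st,w.round(4)[:,:2].tolist(),np.round(e,4),"ctr",w.mean(0).round(4),"yaws",[np.degrees(np.arctan2(x[1],x[0])).round(2) for x in(d,d2)])
# white dot crops
cv2.imwrite("pics/crops.png",np.hstack([cv2.resize(I["scene"][165:255,185:265],None,fx=5,fy=5,interpolation=2)[:450],cv2.resize(I["side"][225:315,275:355],None,fx=5,fy=5,interpolation=2)]))
E
```

```text
tab [206.7        197.06666667] [201 193  12   9  90] [314.55555556 272.68055556] [309 265  12  17 144] (array([ 0.52256938, -0.117021  ,  0.11490428]), np.float64(0.0008544077934601385))
cap [302.33333333 159.57936508] [297 154  12  13 126] [222.46857143 217.02857143] [216 210  14  15 175] (array([0.44036507, 0.10550049, 0.12303249]), np.float64(0.0015209610175896254))
vialbody [248.2037037  223.96296296] [243 221  12   7  54] [318.66666667 240.54761905] [313 235  13  12 126] (array([ 0.58712823, -0.02767469,  0.09632202]), np.float64(0.0027008405971418637))
scene [ 194  182   37   60 1568] [[0.4758, -0.1502], [0.4664, -0.0697], [0.6189, -0.0543], [0.6263, -0.1289]] [0.1521 0.0811 0.1533 0.075 ] ctr [ 0.5469 -0.1008  0.098 ] yaws [np.float64(5.74), np.float64(8.04)]
side [ 280  251   85   53 1937] [[0.465, -0.0809], [0.6403, -0.048], [0.6194, -0.1353], [0.457, -0.1588]] [0.0783 0.1784 0.0898 0.164 ] ctr [ 0.5454 -0.1057  0.098 ] yaws [np.float64(10.64), np.float64(8.23)]
```

View pics/crops.png

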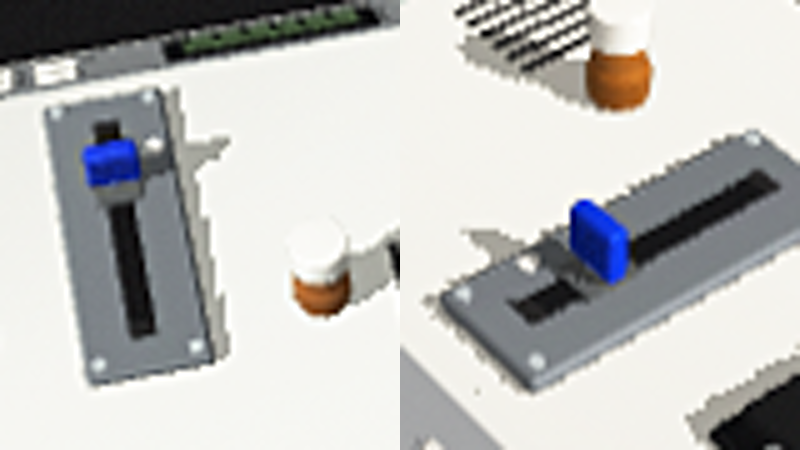

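Crops: in the scene view the dot is at crop (154,145) and the slot runs (106,122)–(143,338). In the side view the dot is at (130,263) and the slot runs (127,310)–(368,180). The tab is just behind the dot. I'll use these for the pose.

```bash
python3 - <<'E'
from h import *
C={n:cams.calibration(n) for n in("scene","side")}
off={"scene":(185,165),"side":(275,225)}
S={"scene":dict(dot=(154,145),s0=(106,122),s1=(143,338),c0=(57,113),c1=(148,97),c2=(196,346),c3=(98,365)),
"side":dict(dot=(130,263),s0=(127,310),s1=(368,180),c0=(138,360),c1=(62,294),c2=(354,138))}
for n in S:
    w={k:plane(C[n],np.array(p)/5+off[n],.0985)[:2] for k,p in S[n].items()}
    d=w["s1"]-w["s0"];print(n,{k:v.round(4).tolist() for k,v in w.items()},np.linalg.norm(d),"yaw",np.degrees(np.arctan2(d[1],d[0])),"mid",(w["s0"]+w["s1"])/2)
    if n=="scene": print("screw yaws",[np.degrees(np.arctan2(*(w[a]-w[b])[::-1])) for a,b in(("c3","c0"),("c2","c1"))],"mid",sum(w[f"c{i}"] for i in range(4))/4)
s=read_state();print(s["position"])
for yaw in(9.,):
  from scipy.spatial.transform import Rotation as Ro
  print(Ro.from_euler("xyz",s["ee_rot"],degrees=True).as_matrix().round(3))
E
```

```text
scene {'dot': [0.5039, -0.0981], 's0': [0.4893, -0.1199], 's1': [0.6052, -0.1039], 'c0': [0.4824, -0.1423], 'c1': [0.4766, -0.1006], 'c2': [0.6111, -0.0813], 'c3': [0.617, -0.1232]} 0.11702342413441347 yaw 7.8366194491630035 mid [ 0.54723049 -0.1118998 ]
screw yaws [np.float64(8.060490281911449), np.float64(8.193391269840356)] mid [ 0.5467622  -0.11182927]
side {'dot': [0.5042, -0.1016], 's0': [0.4917, -0.1216], 's1': [0.6028, -0.1067], 'c0': [0.4832, -0.1444], 'c1': [0.4756, -0.1034], 'c2': [0.6114, -0.0844]} 0.11206808985522211 yaw 7.6361354213778325 mid [ 0.5472385  -0.11416425]
[0.22752277 0.50045757 0.40397508]
[[-0.91   0.414 -0.001]
 [ 0.414  0.91  -0.001]
 [ 0.    -0.002 -1.   ]]
```

step_arm(series="0 0 0 -8.1 0; 0 0 0 -8.1 0; 0 0 0 -8.1 0; 0 0 0 -8.1 0; -0.0175 -0.0465 0 0 0; -0.0175 -0.0465 0 0 0; -0.0175 -0.0465 0 0 0; -0.0175 -0.0465 0 0 0; -0.0175 -0.0465 0 0 0; -0.0175 -0.0465 0 0 0; -0.0175 -0.0465 0 0 0", squeeze=20)

```text
t: 1.48
position: [0.3944, 0.1937, 0.4045]
ee_rot: [-180.0, -0.0, -172.0]
contact_force: [0.8, 0.7, 0.3]
gripper_width: 0.0
```

step_arm(series="-0.0175 -0.0465 0 0 0; -0.0175 -0.0465 0 0 0; -0.0175 -0.0465 0 0 0; -0.0175 -0.0465 0 0 0; -0.0175 -0.0465 0 0 0; -0.0175 -0.0465 0 0 0; -0.0175 -0.0465 0 0 0; 0 0 0 0 0; 0 0 0 0 0; 0 0 0 0 0")

```text
t: 2.72
position: [0.5598, -0.1091, 0.4046]
ee_rot: [180.0, -0.0, -172.0]
contact_force: [-0.1, -0.0, 0.0]
gripper_width: 0.0002
```

```bash
python3 - <<'E'
from h import *
print(read_state()["position"])
c=cams.calibration("wrist");i=cams.capture("wrist")[:,:,::-1];cv2.imwrite("pics/w1.png",i)
print({k:np.round(v,4).tolist() for k,v in c.items()})
j=i.astype(int);m=(j[...,0]>90)&(j[...,0]-j[...,2]>60)&(j[...,0]-j[...,1]>50)
n,l,st,ce=cv2.connectedComponentsWithStats(m.astype(np.uint8))
for k in range(1,n):
    if st[k,4]>60: print(st[k],ce[k],plane(c,ce[k],.1145))
E
```

```text
[ 0.55978282 -0.10911509  0.40460846]
{'mtx': [[337.0586, 0.0, 283.3106], [0.0, 337.0586, 211.7629], [0.0, 0.0, 1.0]], 'R': [[-0.1389, 0.9903, -0.0007], [0.9363, 0.1315, 0.3256], [0.3226, 0.0445, -0.9455]], 't': [0.1859, -0.5519, 0.2035]}
[266 156  32  12 366] [281.58469945 161.45355191] [ 0.5244547  -0.11543364  0.1145    ]
```

View pics/w1.png

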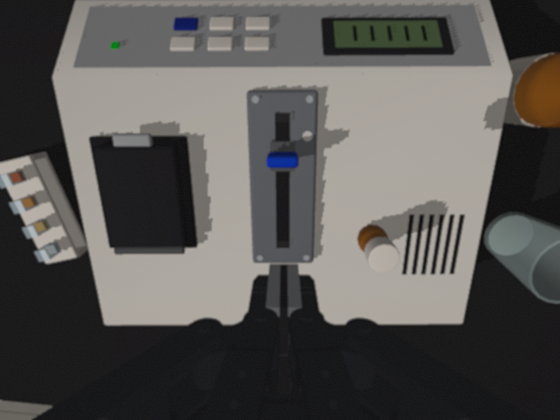

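The dot is at (307,136) and the tab at (282,161), which is click 1. The shut fingers are in line with the slot at (283,270). I'll go down behind the tab.

step_arm(series="0 0 0.03 0 0; 0 0 0.03 0 0; 0 0 0.03 0 0; 0 0 0.02 0 0; 0 0 0.012 0 0; 0 0 0 0 0; 0 0 0 0 0; 0.005 0 0 0 0; 0.005 0 0 0 0; 0 0 0 0 0;0 0 0 0 0")

```text
t: 4.15
position: [0.5504, -0.1117, 0.2829]
ee_rot: [-180.0, 0.0, -172.1]
contact_force: [-0.6, 0.9, -0.2]
gripper_width: 0.0001
```

step_arm(series="0.002 0 0 0 0; 0.002 0 0 0 0; 0.002 0 0 0 0; 0.002 0 0 0 0")

```text
t: 4.65
position: [0.5423, -0.1127, 0.2826]
ee_rot: [180.0, -0.0, -172.1]
contact_force: [-0.9, 0.6, 0.5]
gripper_width: 0.0003
```

step_arm(series="0.002 0 0 0 0; 0.002 0 0 0 0")

```text
t: 4.9
position: [0.5384, -0.1133, 0.2827]
ee_rot: [-180.0, -0.0, -172.1]
contact_force: [0.3, -0.5, -0.1]
gripper_width: -0.0001
```

step_arm(series="0.002 0 0 0 0; 0.002 0 0 0 0")

```text
t: 5.15
position: [0.5358, -0.1137, 0.2829]
ee_rot: [180.0, 0.2, -172.0]
contact_force: [7.8, 1.8, -5.4]
gripper_width: 0.0004
```

step_arm(series="0.002 0 0 0 0; 0.002 0 0 0 0")

```text
t: 5.4
position: [0.5325, -0.1142, 0.283]
ee_rot: [180.0, 0.3, -172.0]
contact_force: [8.2, 1.5, -6.8]
gripper_width: -0.0002
```

step_arm(series="0.002 0 0 0 0; 0.001 0 0 0 0")

```text
t: 5.65
position: [0.5291, -0.1147, 0.2831]
ee_rot: [180.0, 0.3, -172.0]
contact_force: [3.4, 1.0, -2.1]
gripper_width: 0.0001
```

step_arm(series="0.001 0 0 0 0; 0.001 0 0 0 0")

```text
t: 5.9
position: [0.5251, -0.115, 0.2826]
ee_rot: [180.0, -0.1, -172.1]
contact_force: [-0.9, -0.2, 0.5]
gripper_width: 0.0003
```

It snapped back. I'll go on to feel the rubber stop.

step_arm(series="0.002 0 0 0 0; 0.001 0 0 0 0; 0 0 0 0 0")

```text
t: 6.28
position: [0.5225, -0.1155, 0.2827]
ee_rot: [180.0, -0.0, -172.1]
contact_force: [0.4, -0.8, -0.4]
gripper_width: -0.0003
```

step_arm(series="0.001 0 0 0 0; 0.001 0 0 0 0")

```text
t: 6.52
position: [0.5212, -0.1157, 0.2828]
ee_rot: [180.0, 0.1, -172.0]
contact_force: [4.1, 1.2, -2.1]
gripper_width: -0.0003
```

step_arm(series="0.001 0 0 0 0; 0.001 0 0 0 0")

```text
t: 6.78
position: [0.52, -0.116, 0.2829]
ee_rot: [180.0, 0.2, -172.0]
contact_force: [7.4, 0.6, -4.9]
gripper_width: 0.0001
```

step_arm(series="0.001 0 0 0 0; 0.001 0 0 0 0")

```text
t: 7.02
position: [0.5183, -0.1162, 0.2829]
ee_rot: [180.0, 0.3, -172.0]
contact_force: [8.2, 0.9, -5.4]
gripper_width: -0.0
```

step_arm(series="0.001 0 0 0 0; 0.001 0 0 0 0")

```text
t: 7.28
position: [0.5174, -0.1164, 0.2831]
ee_rot: [180.0, 0.5, -172.0]
contact_force: [12.8, 2.2, -8.1]
gripper_width: 0.0002
```

The stop is felt: over 9 N, about 4.5 mm past contact. I'll back off, go over the tab and come down in front of it.

step_arm(series="-0.004 0 0 0 0; -0.006 0 0 0 0; 0 0 0 0 0; 0 0 -0.02 0 0; 0 0 -0.02 0 0; 0.015 0 0 0 0; 0.02 0 0 0 0; 0.014 0 0 0 0; 0 0 0 0 0; 0 0 0 0 0")

```text
t: 8.52
position: [0.4763, -0.1221, 0.3227]
ee_rot: [-180.0, 0.0, -172.1]
contact_force: [0.4, -0.3, 0.9]
gripper_width: -0.0
```

```bash
python3 - <<'E'
from h import *
print(read_state()["position"])
for n,b in(("scene",(207,197)),("side",(315,273))):
    i=cams.capture(n)[:,:,::-1];cv2.imwrite(f"pics/{n}2.png",i);print(n)
a=cv2.imread("pics/scene2.png")[165:255,170:250];b=cv2.imread("pics/side2.png")[215:305,265:345]
cv2.imwrite("pics/crops2.png",np.hstack([cv2.resize(x,None,fx=5,fy=5,interpolation=2) for x in(a,b)]))
E
```

```text
[ 0.47634803 -0.12208909  0.32265515]
scene
side
```

View pics/crops2.png

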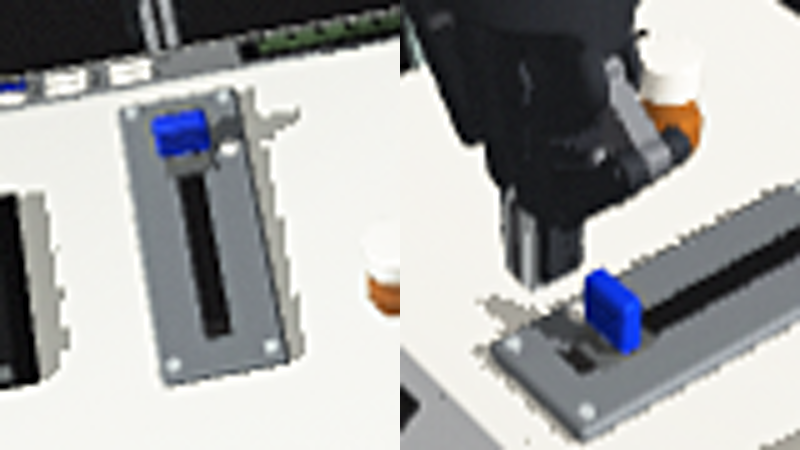

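The tab, at crop (181,134) in the scene view, is level with the dot (229,148) once its height is allowed for. The fingertips are in front of it. I'll lower them and approach.

step_arm(series="0 0 0.02 0 0; 0 0 0.02 0 0; 0 0 0 0 0; -0.004 0 0 0 0; -0.004 0 0 0 0; -0.002 0 0 0 0; -0.002 0 0 0 0; 0 0 0 0 0")

```text
t: 9.62
position: [0.4881, -0.1203, 0.2828]
ee_rot: [-180.0, 0.0, -172.0]
contact_force: [0.0, -0.6, -0.6]
gripper_width: 0.0
```

step_arm(series="-0.001 0 0 0 0; -0.001 0 0 0 0; -0.001 0 0 0 0")

```text
t: 10.0
position: [0.491, -0.1199, 0.2827]
ee_rot: [180.0, 0.0, -172.1]
contact_force: [-0.9, 0.9, -0.6]
gripper_width: 0.0003
```

step_arm(series="-0.001 0 0 0 0; -0.001 0 0 0 0; -0.001 0 0 0 0")

```text
t: 10.38
position: [0.493, -0.1195, 0.2825]
ee_rot: [-180.0, -0.2, -172.1]
contact_force: [-6.5, -1.3, 4.7]
gripper_width: 0.0003
```

step_arm(series="-0.001 0 0 0 0; -0.001 0 0 0 0; -0.001 0 0 0 0")

```text
t: 10.75
position: [0.4954, -0.1191, 0.2825]
ee_rot: [-180.0, -0.3, -172.1]
contact_force: [-7.8, -2.0, 5.7]
gripper_width: -0.0003
```

step_arm(series="-0.001 0 0 0 0; -0.001 0 0 0 0; -0.001 0 0 0 0")

```text
t: 11.12
position: [0.4986, -0.1187, 0.2825]
ee_rot: [-180.0, -0.2, -172.1]
contact_force: [-5.4, -1.5, 4.0]
gripper_width: -0.0001
```

step_arm(series="-0.001 0 0 0 0; -0.001 0 0 0 0")

```text
t: 11.38
position: [0.5024, -0.1184, 0.2828]
ee_rot: [180.0, 0.1, -172.1]
contact_force: [-0.1, 0.2, -0.4]
gripper_width: 0.0001
```

step_arm(series="0 0 0 0 0; 0 0 0 0 0")

```text
t: 11.62
position: [0.5022, -0.1183, 0.2827]
ee_rot: [-180.0, 0.0, -172.0]
contact_force: [-0.5, 1.2, -0.0]
gripper_width: 0.0001
```

First click felt: the load fell to zero. On to the second, with contact expected at x≈0.508.

step_arm(series="-0.001 0 0 0 0; -0.001 0 0 0 0; -0.001 0 0 0 0; -0.001 0 0 0 0; -0.001 0 0 0 0; -0.001 0 0 0 0; -0.001 0 0 0 0; -0.001 0 0 0 0")

```text
t: 12.62
position: [0.5088, -0.1173, 0.2825]
ee_rot: [-180.0, -0.2, -172.1]
contact_force: [-6.5, -1.5, 4.7]
gripper_width: -0.0001
```

step_arm(series="-0.001 0 0 0 0; -0.001 0 0 0 0; -0.001 0 0 0 0; -0.001 0 0 0 0")

```text
t: 13.12
position: [0.5122, -0.1167, 0.2825]
ee_rot: [-180.0, -0.3, -172.1]
contact_force: [-8.3, -2.4, 6.1]
gripper_width: 0.0
```

step_arm(series="-0.001 0 0 0 0; -0.001 0 0 0 0")

```text
t: 13.38
position: [0.5144, -0.1164, 0.2825]
ee_rot: [-180.0, -0.2, -172.1]
contact_force: [-5.6, -1.4, 4.6]
gripper_width: 0.0001
```

step_arm(series="-0.001 0 0 0 0; -0.001 0 0 0 0")

```text
t: 13.62
position: [0.5183, -0.1162, 0.2828]
ee_rot: [180.0, 0.1, -172.1]
contact_force: [0.3, -0.4, -0.4]
gripper_width: -0.0001
```

step_arm(series="0 0 0 0 0; 0 0 0 0 0")

```text
t: 13.88
position: [0.518, -0.1161, 0.2827]
ee_rot: [-180.0, 0.0, -172.0]
contact_force: [0.2, -0.5, -0.5]
gripper_width: -0.0004
```

Second click felt. Now the third, with release expected at x≈0.5315.

step_arm(series="-0.001 0 0 0 0; -0.001 0 0 0 0; -0.001 0 0 0 0; -0.001 0 0 0 0; -0.001 0 0 0 0; -0.001 0 0 0 0; -0.001 0 0 0 0; -0.001 0 0 0 0")

```text
t: 14.88
position: [0.5247, -0.1151, 0.2826]
ee_rot: [-180.0, -0.2, -172.1]
contact_force: [-5.9, -1.8, 4.4]
gripper_width: 0.0
```

step_arm(series="-0.001 0 0 0 0; -0.001 0 0 0 0; -0.001 0 0 0 0; -0.001 0 0 0 0")

```text
t: 15.38
position: [0.528, -0.1145, 0.2825]
ee_rot: [-180.0, -0.3, -172.1]
contact_force: [-7.9, -1.6, 7.0]
gripper_width: -0.0001
```

step_arm(series="-0.001 0 0 0 0; -0.001 0 0 0 0")

```text
t: 15.62
position: [0.5303, -0.1142, 0.2825]
ee_rot: [-180.0, -0.2, -172.1]
contact_force: [-7.1, -0.9, 3.2]
gripper_width: 0.0
```

step_arm(series="-0.001 0 0 0 0; -0.001 0 0 0 0")

```text
t: 15.88
position: [0.5341, -0.1139, 0.2828]
ee_rot: [180.0, 0.1, -172.1]
contact_force: [-0.6, -0.2, 0.3]
gripper_width: 0.0001
```

step_arm(series="0 0 0 0 0; 0 0 0 0 0")

```text
t: 16.12
position: [0.5339, -0.1139, 0.2827]
ee_rot: [-180.0, 0.0, -172.0]
contact_force: [0.0, 0.4, -0.3]
gripper_width: -0.0
```

Third click felt. I'll back off, lift clear and check.

step_arm(series="0.006 0 0 0 0; 0.006 0 0 0 0; 0 0 -0.03 0 0; 0 0 -0.04 0 0; 0 0 -0.05 0 0; 0.04 0 0 0 0; 0.04 0 0 0 0; 0 0 0 0 0; 0 0 0 0 0; 0 0 0 0 0")

```text
t: 17.38
position: [0.4432, -0.1267, 0.4027]
ee_rot: [-180.0, 0.0, -172.0]
contact_force: [0.2, -0.2, 0.4]
gripper_width: -0.0005
```

```bash
python3 - <<'E'
from h import *
s=read_state();print(s["position"],s["contact_force"])
C={n:cams.calibration(n) for n in("scene","side")}
I={n:cams.capture(n)[:,:,::-1] for n in C}
for n in I: cv2.imwrite(f"pics/{n}3.png",I[n])
def blue(i): i=i.astype(int);return (i[...,0]>90)&(i[...,0]-i[...,2]>60)&(i[...,0]-i[...,1]>50)
print([(plane(C["scene"],comp(blue(I["scene"]),(209,208),14)[1],.1145))])
for n in C:
  try: print(n,comp(blue(I[n]),{"scene":(209,210),"side":(330,262)}[n],16)[1])
  except Exception as e: print(n,e)
cv2.imwrite("pics/fin.png",np.hstack([cv2.resize(I["scene"][140:310,70:370],(400,227)),cv2.resize(I["side"][170:400,190:490],(400,307))[:227]]))
cv2.imwrite("pics/fin.png",np.vstack([cv2.resize(I["scene"][140:310,70:370],(500,283)),cv2.resize(I["side"][180:350,190:490],(500,283))]))
E
```

```text
[ 0.44319023 -0.12671916  0.4027041 ] [ 0.22406424 -0.23334036  0.35292861]
[array([ 0.5531815 , -0.11215935,  0.1145    ])]
scene [208.81914894 208.65957447]
side [328.25735294 265.29411765]
```

View pics/fin.png

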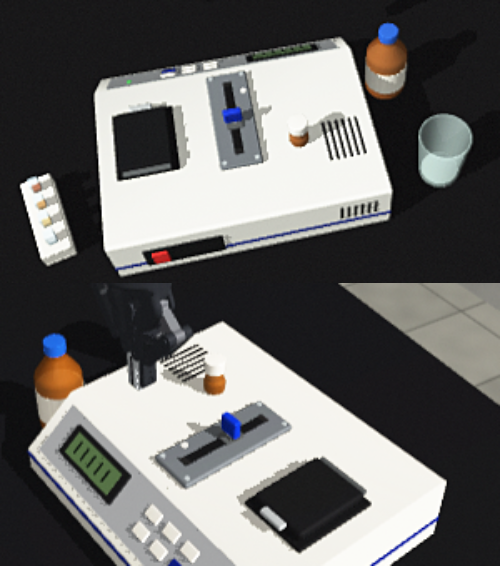

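The tab has moved about 31 mm on from its first-click place, so it is in the third click. All the bystanders are standing, and the hand is clear.

```bash
python3 -c "
from cell import r;print(r.job_done())"
```

```text
the job is handed in; nothing more can be done
None
```

The lever is in the third click from the stop, and the job was handed in about 17 s into the 67 s allowed. The hand-in gave no verdict.

- **Back to the stop:** the lever started in the first click. I pushed it back with the outside of the shut fingers until I felt the rubber stop, at about 13 N along the slot and 15 N in all, under the 25 N limit. The picture taken after letting go showed the tab level with the white dot.
- **Out to the third click:** I pushed it the other way at about 8 mm/s. Each notch took about 8 N along the slot (up to 11 N in all), and each time the load then fell to zero. These three drops came about 16 mm apart. I paused after each one and backed off after the third.

**Last checks:** the scene picture put the tab about 31 mm behind its first-click place, where 32 mm is expected. The rack, beaker, bottle and vial all stand and look unmoved; I checked them by eye and did not measure them again. The hand is clear, with the force reading near zero. None of the checks failed or disagreed.

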